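# Load two blanks into the engraver's spring magazine

## Robot

A 7-joint arm with a two-finger parallel gripper is mounted at the origin on the work surface. World frame = base frame: x ahead of the robot, y to its left, z up, the work surface at z = 0. Lengths are in m, angles in rad, forces in N, time in s.
With the tool pointing down it reaches from about 0.425 to 0.825 m from the base axis. Payload 3.6 kg.
Tool frame: the origin (TCP) lies midway between the tips of the shut fingers; the grasp point (between the pads) lies 19 mm behind it; z points along the fingers, y is the line along which they close (so a half turn about z gives the same grasp; the last joint's range is limited). The gripper opens to 85 mm and grips with 20 to 120 N. Pads are 22 mm wide; open, the fingers measure 114 mm over their backs; the gripper's body (76 mm by 85 mm) begins 54 mm behind the grasp point. The pads swing forward as they close: fully open they stand 13 mm farther back than shut.
Start: joints at [-1.375, 0.615, -0.013, 1.423, 0.008, 1.103, -0.04], TCP at [0.144, 0.634, 0.197] pointing down, gripper open.
Joint ranges: [-3.12, 3.12], [-0.3, 2.06], [-1.34, 1.32], [0.26, 2.42], [-1.36, 4.5], [0.01, 1.98], [-2.84, 2.84]. Speed limits (rad/s): [2.79, 2.79, 3.14, 3.14, 3.14, 3.14, 3.14].

## Interface

Orientations are given as a unit quaternion [x, y, z, w].
In Python, from plant import manip gives the robot as it stands.
- The arm moves only by the tool step_arm, never from a script. Its argument "targets" is a list that holds one entry, the list of rows, each a list of 6 numbers: the shift along the world's x, y, z in cm, then the turn, a rotation vector about the world's x, y, z in rad. In form: [[[dx, dy, dz, wx, wy, wz], ...]]. A call has 1 to 20 rows; each row is the pose to reach, as a shift and turn from the pose commanded when the call began; what a row does not reach only later rows make up. A row lasts 1/8 s, in which the tool goes at most 62.5 mm and 10.7 degrees, less where a joint would pass 70% of its speed; a pose out of reach is approached as far as the arm can. A call with a gripper value outside its range is refused whole. "claw" is the finger opening in cm, from 0 to 8.54, set as the call begins (left out, the last holds). The fingers move at their own pace and stop on an object; "force" is the grip in N (left out, the last holds). Time passes only in rows, so rows that repeat a pose let the fingers close. It gives the time, the measured TCP pose, the force, the opening and the grip force at its end, in the units of the state.
- manip.state(): the state, without advancing time (a new reading comes with each control period).
- manip.capture(name): name is "side" or "top"; returns the picture (420x560x3 uint8, blue, green, red); there is no depth.
- manip.camera_params(name): a dict with "mtx" (3x3 intrinsics, pixels), "D" ([k1, k2, p1, p2, k3] as OpenCV has them; the pictures are not rectified), "xyz" and "rotation" of the camera in the world. Camera axes: x right, y down, z forward; pixel columns grow to the right and rows downward; lengths in m; the calibration is good to about 2 mm. A picture is of the moment at which its call begins. camera_params takes no time and is no camera call.
- manip.close_job(): hands the job in; it is judged then, once.
Trained networks look in the newest picture that a camera, given by its name, has taken for a name from the list of things; names that differ only in an ending like _2 or _b are one class to them, and where a whole thing is asked for, a point or a joint stands for the part that bears it (a point fixed in the world has none). Each returns a list of dicts, best first, with "conf" (0 to 1); they miss things now and then, are a little off and sometimes report something else, mostly with a low value. They report only what shows in the picture. A call takes as long as a camera call. They do not tell look-alikes from the thing itself.
- manip.search_frame(camera, thing): "location" ([row, column] in pixels, amid what is visible of it).
- manip.mark_of(camera, thing): "location" ([row, column] in pixels: a listed point, or the origin of a listed thing).
The state is a dict: "t": time; "joint_positions": joint angles; "joint_velocities": joint speeds; "joint_efforts": joint torques, N m; "ee_pos": TCP position; "eef_rot": TCP orientation; "wrist_force": force on the tool from outside, world axes, zero at the start; "torque": the same for the moment, N m; "gripper_width": finger opening in m; "finger_force": force on a finger pad.
Only numpy, scipy, OpenCV 4.12 (cv2) and the standard library are available. Lean on these libraries where they do the work, as an engineer would, in place of code of your own. Each camera call takes 0.05 s, during which the arm holds its last target. There are 200 camera calls.

## Task

Load both blanks flat into the leaning spring magazine of the feeder, the orange one first and the white one on top of it: press each down against the spring until both red catches have snapped back over it. Finish with both blanks held under the catches and let go, and leave the screwdriver, the spool and the jar where they are.

Things in the scene. Friction and masses are not known exactly. Their poses are not given: they have to be found in the camera images.
- feeder: black base plate of the feeder, 170 x 130 x 10 mm, screwed down; origin at the centre of its underside, z up, yaw varies. The magazine on it leans 30 degrees from vertical: its mouth looks up and towards the base's own -x (roughly towards the robot)
- magazine: shaft of four white L-shaped corner posts leaning 30 degrees. Origin on its centre line, level with the flat undersides of the closed red catches, 98 mm above the feeder's underside. Own z = shaft axis, out of the mouth; y = the level way, for the blanks' 70 mm; x = for their 42 mm. Inside 46 (x) x 74 (y) mm, posts 4 mm thick. Its -x side is the lower one
- mouth (a point): on the magazine's centre line 22 mm out from its origin, same axes: here the posts' straight parts end; flared lips reach 12 mm further. Both long sides of the shaft (x = +-25 mm) have open windows 46 mm wide in y over the full height, for fingers; the ends (y = +-39 mm) carry the catches. A blank set in the mouth rests on both catches' noses, its top about 20 mm and its underside about 8 mm out from the magazine's origin
- orange_mid (a point): centre of the orange plastic blank, a 42 x 70 x 12 mm rectangular tile of 40 g; own x = the 42 mm way, y = the 70 mm way, z = thickness. Starts lying flat on the 3 mm sheet on the table
- white_mid (a point): centre of the white plastic blank, same size, weight and axes as the orange one. Starts lying flat on the same sheet
- follower (a joint): blue spring plate in the shaft, metres pushed in. 0 = empty, its top 1 mm below the catches' undersides; about 0.011 with one blank caught, 0.023 with two; stop at 0.036. Spring 3 N at 0, about 8 N at 0.023, 220 N/m
- catch_left (a joint): red sprung catch at the magazine's +y end, metres pushed outwards: 0 = closed (nose 30 mm from the centre line), at most 0.009. Nose 14 mm wide, flat below, steep slope on top: pressing a blank straight down the shaft (up to about 10 N in all) spreads the catches, which snap back once its top is just below the magazine's origin. The next blank pushes the one before further in
- catch_right (a joint): the same catch at the -y end
- screwdriver: screwdriver about 200 mm long, lying on the sheet; leave it alone; its origin lies under its middle
- spool_mid (a point): half-way up a green filament spool, 90 mm across, 40 mm high, standing flat; leave it alone
- jar_mid (a point): 20 mm above the foot of a small amber jar with blue cap, 48 mm across, 65 mm high; leave it alone
Things that resemble listed ones, but are neither listed nor needed, are in the scene too. There is more than one size of the part that bears white_mid; the job needs the middle-sized. Of the things that look like the part that bears orange_mid, take the one that is farthest to the robot's right at the start.

How it is judged:
By the outcome, as a careful person would: the job done as asked, in the order asked, and still so for the second after the job is handed in, with the robot touching nothing.
It also fails if it takes over 72 s, if anything falls off the work surface, if the arm or the gripper's body presses on something with over 40 N, if the wrist force passes 120 N, or if a joint passes its speed limit or range.

## Working session

There is one attempt and no reset: what is moved stays moved. The work goes in short steps, Python scripts to look and compute and a tool call to move; the robot and the scene stay as the last step left them, time stands still between calls to the robot, and variables do not carry over. Pictures are saved under pics/ and viewed, at most 10 in all, crops included, and the job is handed in when it is done.

Besides the shell and the picture viewer there is one more tool, called after "Emit:" by a JSON object that holds its "method" and its "body", one argument or row to a line. step_arm: Moves the arm, as the interface text tells. Its arguments: {"type":"object","properties":{"targets":{"type":"array"},"claw":{"type":"number"},"force":{"type":"number"}},"required":["targets"]}

```bash
mkdir -p pics; cat > h.py <<'E'
import numpy as np, cv2, json
from plant import manip
from scipy.spatial.transform import Rotation as R
def cam(n):
    p=manip.camera_params(n); rot=np.array(p["rotation"],float)
    if rot.shape!=(3,3): rot=R.from_quat(rot.ravel()).as_matrix()
    return np.array(p["mtx"],float).reshape(3,3),np.array(p["D"],float),np.array(p["xyz"],float),rot
def ray(n,rc):
    K,D,c,r=cam(n); u=cv2.undistortPoints(np.array([[[rc[1],rc[0]]]],float),K,D)[0,0]
    d=r@np.array([u[0],u[1],1]); return c,d/np.linalg.norm(d)
def atz(n,rc,z):
    c,d=ray(n,rc); return c+d*(z-c[2])/d[2]
def proj(n,P):
    K,D,c,r=cam(n); q=(np.atleast_2d(P)-c)@r
    return cv2.projectPoints(q.reshape(-1,1,3),np.zeros(3),np.zeros(3),K,D)[0][:,0,::-1]
def tri(a,b):
    (c1,d1),(c2,d2)=ray("side",a),ray("top",b)
    A=np.c_[d1,-d2]; s=np.linalg.lstsq(A,c2-c1,rcond=None)[0]
    p,q=c1+s[0]*d1,c2+s[1]*d2; return (p+q)/2,np.linalg.norm(p-q)
E
python3 - <<'E'
from h import *
np.set_printoptions(precision=3,suppress=True)
print(manip.state()); 
for n in("side","top"):
    print(manip.camera_params(n)); im=manip.capture(n); cv2.imwrite(f"pics/{n}0.png",im)
    for t in("feeder","magazine","mouth","orange_mid","white_mid","screwdriver","spool_mid","jar_mid","catch_left","catch_right"):
        try: print(n,t,[(np.round(d["location"],1).tolist(),round(d["conf"],2)) for d in manip.mark_of(n,t)])
        except Exception as e: print(n,t,e)
E
```

```text
{'t': 0.0, 'joint_positions': array([-1.375,  0.616, -0.013,  1.425,  0.008,  1.103, -0.04 ]), 'joint_velocities': array([ 0.   , -0.002,  0.001,  0.001, -0.   , -0.   , -0.001]), 'joint_efforts': array([ -0.   , -46.921,   0.26 , -17.103,   0.01 ,   0.01 ,  -0.   ]), 'ee_pos': array([0.143, 0.633, 0.196]), 'eef_rot': array([ 0.111,  0.994, -0.001, -0.   ]), 'wrist_force': array([-0.084,  0.897, -0.098]), 'torque': array([-0.03 ,  0.011, -0.016]), 'finger_force': 0.0, 'gripper_width': 0.0854301637252913}
{'mtx': array([[484.1  ,   0.   , 282.156],
       [  0.   , 484.1  , 215.159],
       [  0.   ,   0.   ,   1.   ]]), 'D': array([-0.053,  0.   ,  0.   ,  0.   ,  0.   ]), 'xyz': array([ 0.147, -0.74 ,  0.992]), 'rotation': array([ 0.905, -0.23 ,  0.099, -0.345])}
side feeder [([248.7, 328.6], 0.69)]
side magazine [([225.1, 329.7], 0.77)]
side mouth [([223.7, 326.8], 0.63)]
side orange_mid [([173.1, 164.3], 0.68), ([184.1, 266.7], 0.53), ([152.9, 294.9], 0.49)]
side white_mid [([225.1, 231.1], 0.9), ([194.5, 198.8], 0.67), ([232.0, 193.8], 0.44)]
side screwdriver [([364.3, 325.4], 0.
[... 514 characters left out ...]
z': array([ 0.408, -0.031,  1.203]), 'rotation': array([ 0.711, -0.699,  0.06 , -0.047])}
top feeder [([193.2, 302.4], 0.58)]
top magazine [([185.0, 312.3], 0.64)]
top mouth [([189.7, 310.5], 0.69)]
top orange_mid [([206.1, 199.5], 0.73), ([294.7, 125.1], 0.65), ([151.8, 168.2], 0.56)]
top white_mid [([262.9, 232.9], 0.95), ([302.9, 224.1], 0.74), ([279.2, 178.2], 0.62)]
top screwdriver [([259.6, 408.1], 0.57)]
top spool_mid [([209.6, 120.7], 0.81)]
top jar_mid [([143.6, 241.3], 0.7)]
top catch_left it knows: feeder, jar_mid, magazine, mouth, orange_mid, screwdriver, spool_mid, white_mid
top catch_right it knows: feeder, jar_mid, magazine, mouth, orange_mid, screwdriver, spool_mid, white_mid
```

View pics/side0.png

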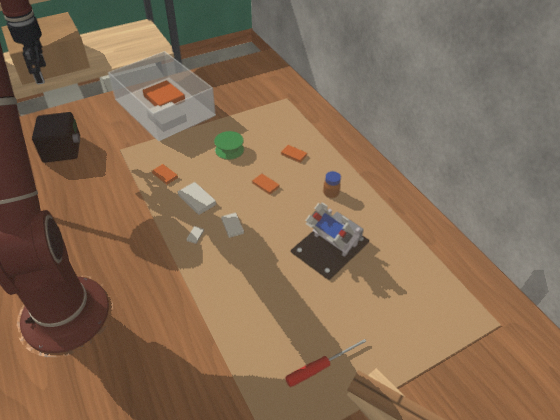

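View pics/top0.png

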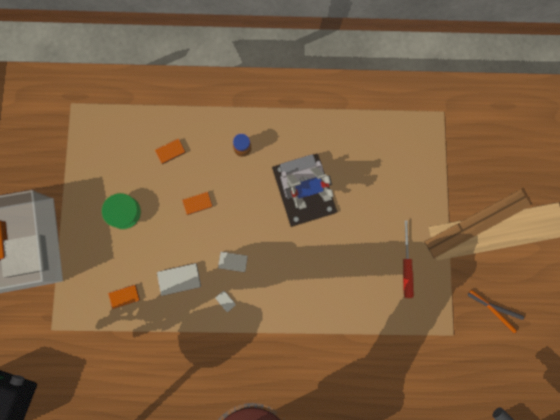

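```bash
python3 - <<'E'
from h import *
np.set_printoptions(precision=4,suppress=True)
top=cv2.imread("pics/top0.png"); side=cv2.imread("pics/side0.png")
for nm,s,t in (("feeder",(248.7,328.6),(193.2,302.4)),("mag",(225.1,329.7),(185,312.3)),("mouth",(223.7,326.8),(189.7,310.5)),("orange",(184.1,266.7),(206.1,199.5)),("white",(225.1,231.1),(262.9,232.9))):
    print(nm,*tri(s,t), "top@9mm",atz("top",t,.009),"side@9",atz("side",s,.009))
def blob(n,im,rc,kind):
    f=6; r,c=map(int,rc); w=28
    cr=cv2.resize(im[r-w:r+w,c-w:c+w],None,fx=f,fy=f,interpolation=cv2.INTER_CUBIC)
    hsv=cv2.cvtColor(cr,cv2.COLOR_BGR2HSV)
    m=(hsv[...,1]>190)&(hsv[...,0]<14)&(hsv[...,2]>90) if kind=="o" else (hsv[...,1]<70)&(hsv[...,2]>110)
    m=m.astype(np.uint8)*255
    k,l,st,ce=cv2.connectedComponentsWithStats(m); j=l[w*f,w*f]
    cs,_=cv2.findContours((l==j).astype(np.uint8),cv2.RETR_EXTERNAL,cv2.CHAIN_APPROX_NONE)
    cs=max(cs,key=cv2.contourArea)[:,0,:].astype(float)
    P=np.array([atz(n,((y+.5)/f-.5+r-w,(x+.5)/f-.5+c-w),.015)[:2] for x,y in cs[::3]])
    (cx,cy),wh,a=cv2.minAreaRect((P*1000).astype(np.float32))
    print(n,kind,"centre",cx,cy,"size",wh,"ang",a, "hsv", hsv[w*f,w*f])
for n,im,o,wt in(("top",top,(206,199),(262,233)),("side",side,(184,267),(225,231))):
    blob(n,im,o,"o"); blob(n,im,wt,"w")
a=cv2.resize(top[145:235,260:350],(540,540),interpolation=cv2.INTER_CUBIC)
b=cv2.resize(side[195:285,285:375],(540,540),interpolation=cv2.INTER_CUBIC)
ab=cv2.resize(np.hstack([a,b]),(800,400)); cv2.imwrite("pics/c1.png",ab)
E
```

```text
feeder [ 0.6466 -0.1235 -0.004 ] 0.004032585053583161 top@9mm [ 0.6422 -0.1217  0.009 ] side@9 [ 0.6421 -0.132   0.009 ]
mag [ 0.6381 -0.1358  0.1099] 0.010668927460170296 top@9mm [ 0.6649 -0.1479  0.009 ] side@9 [ 0.6882 -0.0654  0.009 ]
mouth [ 0.628  -0.1321  0.1158] 0.0046488714315986255 top@9mm [ 0.652  -0.1431  0.009 ] side@9 [ 0.684  -0.0575  0.009 ]
orange [0.6043 0.1462 0.0177] 0.006373375654710946 top@9mm [0.6027 0.1487 0.009 ] side@9 [0.6115 0.1532 0.009 ]
white [0.4547 0.0572 0.0105] 0.002054273310910625 top@9mm [0.4557 0.0569 0.009 ] side@9 [0.4542 0.0587 0.009 ]
top o centre 610.3846435546875 155.0179443359375 size (39.162723541259766, 67.1213607788086) ang 19.04189682006836 hsv [ 13 216 172]
top w centre 459.2966003417969 57.78547668457031 size (71.91865539550781, 44.6771354675293) ang 81.45854949951172 hsv [ 25  25 124]
side o centre 612.390380859375 155.69345092773438 size (231.62619018554688, 170.61012268066406) ang 62.35942077636719 hsv [ 11 170 187]
side w centre 455.5218811035156 55.118072509765625 size (80.73637390136719, 45.5274543762207) ang 82.41890716552734 hsv [ 19  29 139]
```

View pics/c1.png

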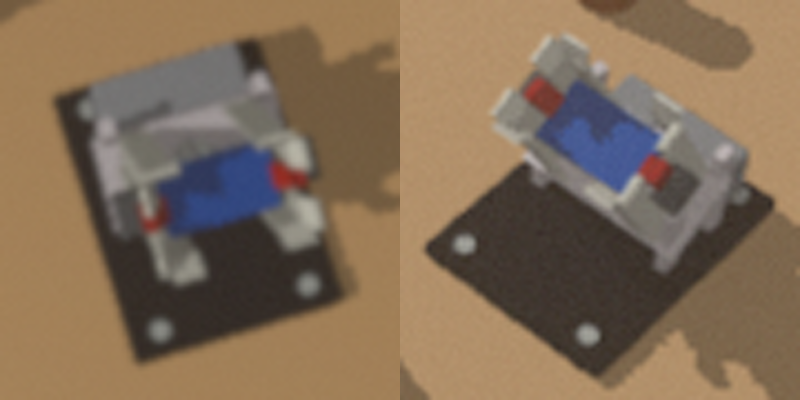

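```bash
cat >> h.py <<'E'
RM=R.from_euler('y',-30,degrees=True).as_matrix()
def magpose(p): # x,y,yaw,dx,dy
    Rz=R.from_euler('z',p[2]).as_matrix()
    o=np.array([p[0],p[1],0])+Rz@np.array([p[3],p[4],.098]); return o,Rz@RM
E
python3 - <<'E'
from h import *
from scipy.optimize import least_squares
np.set_printoptions(precision=4,suppress=True)
tc=lambda x,y:(145+(y+.5)/4.444-.5,260+(x+.5)/4.444-.5)
sc=lambda x,y:(195+(y+.5)/4.444-.5,285+(x-400+.5)/4.444-.5)
C=np.array([[.085,.065,.01],[.085,-.065,.01],[-.085,-.065,.01],[-.085,.065,.01]])
tO=[tc(55,97),tc(257,38),tc(347,293),tc(138,362)]
sO=[(2,sc(602,378)),(3,sc(427,248)),(1,sc(774,203))]
def res(p,full=False):
    Rz=R.from_euler('z',p[2]).as_matrix(); W=C@Rz.T+[p[0],p[1],0]
    o,M=magpose(p); b=o+M@[0,0,.002]
    r=[(proj("top",W)-tO).ravel()]+[(proj("side",W[i])[0]-q-p[5:7]) for i,q in sO]
    r+=[proj("top",b)[0]-tc(221,194),proj("side",b)[0]-sc(600,132)-p[5:7]]
    r+=[p[5:7]*.5]
    return np.concatenate([np.ravel(q) for q in r])
s=least_squares(res,[.645,-.125,.27,0,0,0,0]); p=s.x; print(p,np.degrees(p[2])); print(s.fun)
o,M=magpose(p); print("mag",o,"axis",M[:,2]); np.save("p.npy",p)
ims=[]
for n,r0,c0,off in(("top",145,260,(0,0)),("side",195,285,p[5:7]*0)):
    im=cv2.imread(f"pics/{n}0.png")[r0:r0+90,c0:c0+90]; im=cv2.resize(im,(600,600),interpolation=cv2.INTER_CUBIC)[:, :]
    def L(P,col,cl=True):
        q=proj(n,P)-off-[r0,c0]; q=((q+.5)*600/90)[:,::-1]; cv2.polylines(im,[np.round(q).astype(np.int32)],cl,col,1)
    Rz=R.from_euler('z',p[2]).as_matrix(); L(C@Rz.T+[p[0],p[1],0],(0,255,255))
    for z,x,y,col in((-.001,.023,.037,(0,255,0)),(.022,.027,.041,(255,0,255)),(.022,.023,.037,(255,255,0))):
        L(np.array([[x,y,z],[x,-y,z],[-x,-y,z],[-x,y,z]])@M.T+o,col)
    for sx in(1,-1):
        for sy in(1,-1): L(np.array([[sx*.025,sy*.039,-.03],[sx*.025,sy*.039,.022],[sx*.029,sy*.043,.034]])@M.T+o,(255,255,255),False)
    ims.append(im[60:510,80:480] if n=="top" else im[30:480,100:500])
cv2.imwrite("pics/o1.png",np.hstack(ims))
# refined blanks
def fit(n,im,rc,kind):
    f=6; r,c=map(int,rc); w=24
    cr=cv2.resize(im[r-w:r+w,c-w:c+w],None,fx=f,fy=f,interpolation=cv2.INTER_CUBIC)
    lab=cv2.cvtColor(cr,cv2.COLOR_BGR2LAB).astype(float)
    ce=np.median(lab[w*f-20:w*f+20,w*f-20:w*f+20].reshape(-1,3),0)
    m=(np.linalg.norm((lab-ce)*[.6,1,1],axis=2)<22).astype(np.uint8)
    _,l=cv2.connectedComponents(m); m=(l==l[w*f,w*f]).astype(np.uint8)
    cs=max(cv2.findContours(m,cv2.RETR_EXTERNAL,cv2.CHAIN_APPROX_NONE)[0],key=cv2.contourArea)[:,0,:].astype(float)
    P=np.array([atz(n,((y+.5)/f-.5+r-w,(x+.5)/f-.5+c-w),.015)[:2] for x,y in cs[::3]])
    print(n,kind,cv2.minAreaRect((P*1000).astype(np.float32)),P.mean(0))
for n,o,w in(("top",(206,199),(262,233)),("side",(184,267),(225,231))):
    im=cv2.imread(f"pics/{n}0.png"); fit(n,im,o,"o"); fit(n,im,w,"w")
E
```

```text
[ 0.6538 -0.1272  0.3265 -0.0146  0.0021  0.4255  0.8306] 18.704728304870855
[-0.1014 -0.5876 -1.058   0.0392  1.1554  0.3864  0.5577  0.5875 -0.4902
 -0.3259 -0.0316 -0.5875 -0.4359  1.2821 -0.5286 -0.6197  1.0641 -0.1611
  0.2128  0.4153]
mag [ 0.6393 -0.1299  0.098 ] axis [-0.4736 -0.1603  0.866 ]
top o ((610.5843505859375, 155.7130889892578), (43.073829650878906, 70.5048599243164), 19.34483528137207) [0.6108 0.1555]
top w ((454.0232238769531, 57.260833740234375), (112.07683563232422, 122.32625579833984), 1.1945725679397583) [0.4447 0.0526]
side o ((605.34423828125, 155.8396453857422), (52.19340896606445, 73.33435821533203), 19.650171279907227) [0.6032 0.1585]
side w ((452.5882873535156, 59.46723175048828), (178.38986206054688, 125.93489837646484), 67.02482604980469) [0.4391 0.0549]
```

View pics/o1.png

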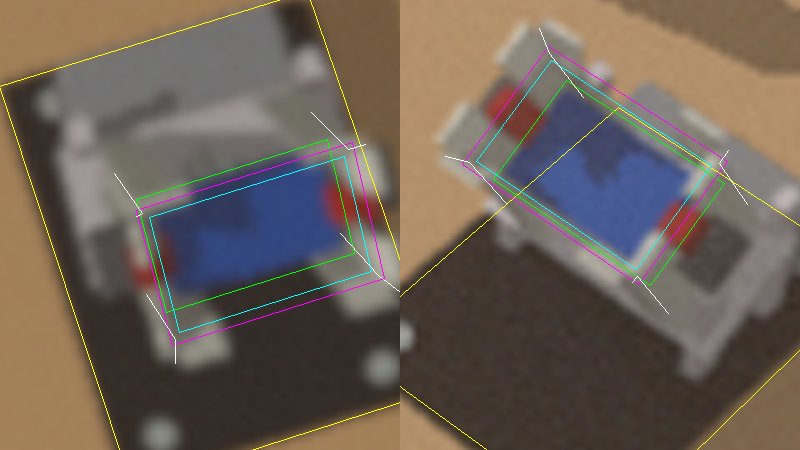

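Emit:
{"method": "step_arm", "body": {
  "targets": [
    [[46.7,-47.8,0,0,0,-1.012],[46.7,-47.8,0,0,0,-1.012],[46.7,-47.8,0,0,0,-1.012],[46.7,-47.8,0,0,0,-1.012],[46.7,-47.8,0,0,0,-1.012],[46.7,-47.8,0,0,0,-1.012],[46.7,-47.8,0,0,0,-1.012],[46.7,-47.8,0,0,0,-1.012],[46.7,-47.8,-4,0,0,-1.012],[46.7,-47.8,-8,0,0,-1.012],[46.7,-47.8,-12,0,0,-1.012],[46.7,-47.8,-13,0,0,-1.012],[46.7,-47.8,-13,0,0,-1.012],[46.7,-47.8,-13,0,0,-1.012]]
  ],
  "claw": 6.5,
  "force": 50
}}

```text
t: 2.65
ee_pos: [0.611, 0.1576, 0.0686]
eef_rot: [0.578, 0.816, 0.001, 0.0]
wrist_force: [1.0, 0.6, -0.0]
gripper_width: 0.0648
finger_force: 0.0
```

Emit:
{"method": "step_arm", "body": {
  "targets": [
    [[0,-0.1,-2.5,0,0,0],[0,-0.1,-5,0,0,0],[0,-0.1,-6,0,0,0],[0,-0.1,-6.6,0,0,0],[0,-0.1,-6.6,0,0,0]]
  ]
}}

```text
t: 3.28
ee_pos: [0.6111, 0.1555, 0.0022]
eef_rot: [0.579, 0.816, 0.001, 0.0]
wrist_force: [-1.0, -0.6, 0.3]
gripper_width: 0.0649
finger_force: 0.0
```

Emit:
{"method": "step_arm", "body": {
  "targets": [
    [[0,0,0,0,0,0],[0,0,0,0,0,0],[0,0,0,0,0,0],[0,0,0,0,0,0],[0,0,0,0,0,0]]
  ],
  "claw": 3.5,
  "force": 50
}}

```text
t: 3.9
ee_pos: [0.6106, 0.1549, 0.0013]
eef_rot: [0.579, 0.815, -0.0, -0.0]
wrist_force: [-1.5, -0.1, 0.5]
gripper_width: 0.0354
finger_force: 0.0
```

```bash
python3 - <<'E'
from h import *
a=manip.capture("top");b=manip.capture("side")
cv2.imwrite("pics/g1.png",np.hstack([cv2.resize(a[160:250,150:250],(400,360),interpolation=cv2.INTER_CUBIC),cv2.resize(b[139:229,217:317],(400,360),interpolation=cv2.INTER_CUBIC)]))
print(manip.state())
E
```

```text
{'t': 4.0, 'joint_positions': array([-0.41012121,  0.82363755,  0.21707196,  1.66715905, -0.25446779,
        0.67870465,  0.27442772]), 'joint_velocities': array([ 7.92803881e-05, -4.28950065e-05,  5.11883822e-04, -1.13676798e-04,
       -4.01645322e-04,  8.62449876e-04, -1.98938914e-03]), 'joint_efforts': array([ 3.44146101e-03, -4.90876472e+01,  3.51418331e+00, -1.16564324e+01,
        7.40317540e-03,  1.93250104e-03, -2.40540464e-05]), 'ee_pos': array([0.61057467, 0.15490054, 0.00126822]), 'eef_rot': array([ 5.78915834e-01,  8.15387303e-01, -3.65548592e-05, -5.09635830e-05]), 'wrist_force': array([-0.31451776,  0.14103615, -0.61746605]), 'torque': array([-0.01635511,  0.01366301, -0.00526535]), 'finger_force': 0.0, 'gripper_width': 0.034978225558574154}
```

View pics/g1.png

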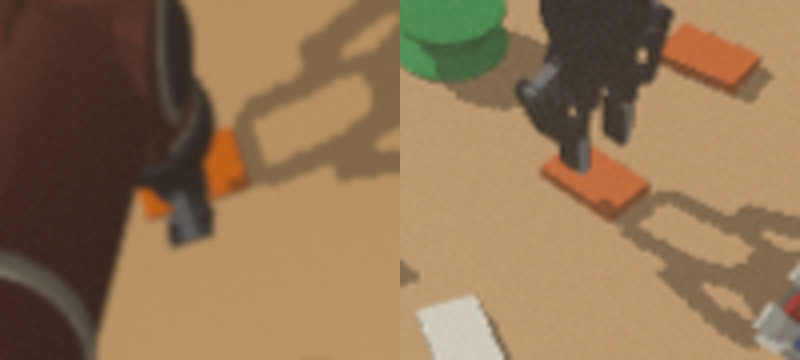

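```bash
python3 - <<'E'
from h import *
np.set_printoptions(precision=1,suppress=True)
d=np.array([np.cos(.337),np.sin(.337),0])*.0175
for z in(.001,.009,.015,.02,.03):
    o=np.array([.6106,.1549,z]); print(z,[((proj("side",q)[0]-[139,217])*4)[::-1]+[400,0] for q in(o-d,o,o+d)],[((proj("top",q)[0]-[160,150])*4)[::-1] for q in(o-d,o,o+d)])
E
```

```text
0.001 [array([580.2, 199.6]), array([596.7, 187.2]), array([613. , 174.9])] [array([198.6, 199.3]), array([190.8, 174.5]), array([183. , 149.8])]
0.009 [array([580. , 191.8]), array([596.6, 179.3]), array([613., 167.])] [array([196.8, 197.4]), array([189. , 172.4]), array([181.2, 147.5])]
0.015 [array([580. , 185.8]), array([596.6, 173.4]), array([613. , 161.1])] [array([195.5, 196. ]), array([187.6, 170.9]), array([179.8, 145.9])]
0.02 [array([579.9, 180.8]), array([596.6, 168.4]), array([613. , 156.1])] [array([194.4, 194.7]), array([186.5, 169.5]), array([178.6, 144.5])]
0.03 [array([579.7, 170.8]), array([596.5, 158.3]), array([613. , 146.1])] [array([192.1, 192.3]), array([184.1, 166.9]), array([176.2, 141.6])]
```

Emit:
{"method": "step_arm", "body": {
  "targets": [
    [[0,0,-0.2,0,0,0],[0,0,-0.4,0,0,0],[0,0,-0.5,0,0,0]]
  ],
  "claw": 3.3
}}

```text
t: 4.38
ee_pos: [0.6105, 0.1549, -0.004]
eef_rot: [0.579, 0.815, -0.0, -0.0]
wrist_force: [0.3, 0.7, 0.3]
gripper_width: 0.0331
finger_force: 0.0
```

Emit:
{"method": "step_arm", "body": {
  "targets": [
    [[0,0,-0.2,0,0,0],[0,0,-0.4,0,0,0],[0,0,-0.4,0,0,0]]
  ]
}}

```text
t: 4.75
ee_pos: [0.6104, 0.1549, -0.008]
eef_rot: [0.579, 0.815, -0.0, -0.0]
wrist_force: [0.5, 0.3, -0.2]
gripper_width: 0.0331
finger_force: 0.0
```

Emit:
{"method": "step_arm", "body": {
  "targets": [
    [[0,0,-0.2,0,0,0],[0,0,-0.4,0,0,0],[0,0,-0.4,0,0,0]]
  ]
}}

```text
t: 5.12
ee_pos: [0.6104, 0.1549, -0.0119]
eef_rot: [0.579, 0.815, -0.0, -0.0]
wrist_force: [-0.2, -0.1, 0.6]
gripper_width: 0.0329
finger_force: 0.0
```

```bash
python3 - <<'E'
from h import *
a=manip.capture("top");b=manip.capture("side")
cv2.imwrite("pics/g2.png",np.hstack([cv2.resize(a[160:250,150:250],(400,360),interpolation=cv2.INTER_CUBIC),cv2.resize(b[139:229,217:317],(400,360),interpolation=cv2.INTER_CUBIC)]))
E
```

```text
(no output)
```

View pics/g2.png

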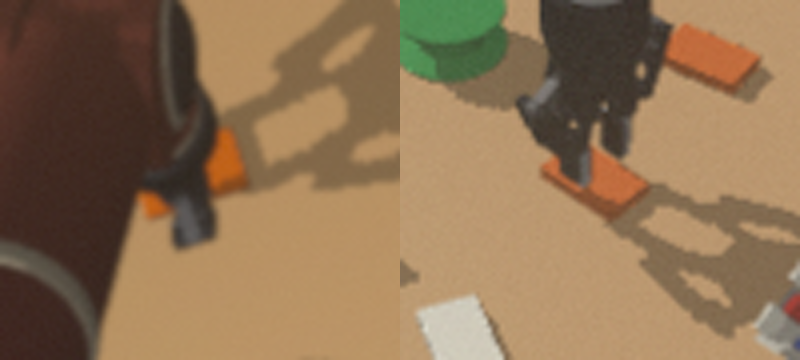

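Emit:
{"method": "step_arm", "body": {
  "targets": [
    [[0,0,-0.2,0,0,0],[0,0,-0.2,0,0,0]]
  ]
}}

```text
t: 5.48
ee_pos: [0.6105, 0.1549, -0.0139]
eef_rot: [0.579, 0.815, -0.0, -0.0]
wrist_force: [0.6, 0.4, -0.3]
gripper_width: 0.0331
finger_force: 0.0
```

Emit:
{"method": "step_arm", "body": {
  "targets": [
    [[0,0,-0.2,0,0,0],[0,0,-0.2,0,0,0]]
  ]
}}

```text
t: 5.72
ee_pos: [0.6105, 0.1549, -0.0159]
eef_rot: [0.579, 0.815, -0.0, -0.0]
wrist_force: [-0.4, -0.1, -0.3]
gripper_width: 0.0329
finger_force: 0.0
```

Emit:
{"method": "step_arm", "body": {
  "targets": [
    [[0,0,-0.15,0,0,0],[0,0,-0.15,0,0,0]]
  ]
}}

```text
t: 5.98
ee_pos: [0.6105, 0.1549, -0.0173]
eef_rot: [0.579, 0.815, -0.0, -0.0]
wrist_force: [-0.0, 0.3, 0.4]
gripper_width: 0.033
finger_force: 0.0
```

Emit:
{"method": "step_arm", "body": {
  "targets": [
    [[0,0,-0.2,0,0,0],[0,0,-0.2,0,0,0]]
  ]
}}

```text
t: 6.22
ee_pos: [0.6105, 0.1549, -0.0194]
eef_rot: [0.579, 0.815, -0.0, -0.0]
wrist_force: [1.1, 0.7, 0.1]
gripper_width: 0.0331
finger_force: 0.0
```

Emit:
{"method": "step_arm", "body": {
  "targets": [
    [[0,0,-0.2,0,0,0],[0,0,-0.2,0,0,0]]
  ]
}}

```text
t: 6.48
ee_pos: [0.6107, 0.1549, -0.0196]
eef_rot: [0.579, 0.815, 0.0, -0.0]
wrist_force: [-2.5, 0.3, 8.4]
gripper_width: 0.0329
finger_force: 4.3
```

Emit:
{"method": "step_arm", "body": {
  "targets": [
    [[0,0,-0.2,0,0,0],[0,0,-0.2,0,0,0]]
  ]
}}

```text
t: 6.72
ee_pos: [0.6107, 0.155, -0.0197]
eef_rot: [0.579, 0.815, 0.0, -0.0]
wrist_force: [-5.6, -1.0, 18.6]
gripper_width: 0.0331
finger_force: 9.3
```

Emit:
{"method": "step_arm", "body": {
  "targets": [
    [[0,0,0.8,0,0,0],[0,0,0.8,0,0,0],[0,0,0.8,0,0,0],[0,0,0.8,0,0,0],[0,0,0.4,0,0,0],[0,0,-0.1,0,0,0],[0,0,-0.5,0,0,0],[0,0,-0.7,0,0,0],[0,0,-0.7,0,0,0]]
  ],
  "claw": 5.8
}}

```text
t: 7.85
ee_pos: [0.6105, 0.1549, -0.0304]
eef_rot: [0.579, 0.815, -0.0, -0.0]
wrist_force: [0.5, -0.5, -0.4]
gripper_width: 0.0582
finger_force: 0.0
```

Emit:
{"method": "step_arm", "body": {
  "targets": [
    [[0,0,0,0,0,0],[0,0,0,0,0,0],[0,0,0,0,0,0],[0,0,0,0,0,0]]
  ],
  "claw": 3.5,
  "force": 60
}}

```text
t: 8.35
ee_pos: [0.6111, 0.155, -0.0297]
eef_rot: [0.579, 0.815, 0.0, 0.0]
wrist_force: [0.4, 0.2, 3.9]
gripper_width: 0.0403
finger_force: 62.0
```

Emit:
{"method": "step_arm", "body": {
  "targets": [
    [[0,0,2,0,0,0],[0,0,6,0,0,0],[0,0,11,0,0,0],[0,0,16.4,0,0,0],[0,-4,18,0.05,-0.15,0],[0.2,-9,18,0.1,-0.3,0],[0.5,-14,18,0.168,-0.496,-0.012],[0.7,-19,18,0.168,-0.496,-0.012],[0.9,-24,18,0.168,-0.496,-0.012],[0.9,-28,17,0.168,-0.496,-0.012],[0.9,-29.1,16.4,0.168,-0.496,-0.012],[0.9,-29.1,16.4,0.168,-0.496,-0.012],[0.9,-29.1,16.4,0.168,-0.496,-0.012],[0.9,-29.1,16.4,0.168,-0.496,-0.012]]
  ]
}}

```text
t: 10.1
ee_pos: [0.62, -0.1333, 0.1344]
eef_rot: [0.562, 0.785, 0.21, 0.152]
wrist_force: [-0.3, -0.4, 0.1]
gripper_width: 0.0404
finger_force: 61.6
```

```bash
cat > look.py <<'E'
from h import *
import sys
np.set_printoptions(precision=4,suppress=True)
s=manip.state(); ee=np.array(s["ee_pos"]); Q=R.from_quat(s["eef_rot"]).as_matrix()
print(s["t"],ee,"tool z",Q[:,2],"tool y",Q[:,1],"F",s["wrist_force"],s["finger_force"],s["gripper_width"])
p=np.load("p.npy"); o,M=magpose(p); out=[]
def box(c,X,h): return np.array([[a*h[0],b*h[1],d*h[2]] for d in(1,-1) for a,b in((1,1),(1,-1),(-1,-1),(-1,1))])@X.T+c
k=float(sys.argv[2]) if len(sys.argv)>2 else .0387
X=np.c_[Q[:,1],-Q[:,0],Q[:,2]]
cA=ee-k*Q[:,2]
cB=ee+[0,0,.027]-(k-.027)*Q[:,2]
print("in mag frame A",(cA-o)@M,"B",(cB-o)@M, "rot", R.from_matrix(M.T@X).as_rotvec())
for n,r0,c0 in(("top",140,255),("side",175,275)):
    im=manip.capture(n); cv2.imwrite(f"pics/raw_{sys.argv[1]}_{n}.png",im); f=400/100
    im=cv2.resize(im[r0:r0+100,c0:c0+100],None,fx=f,fy=f,interpolation=cv2.INTER_CUBIC)
    def L(P,col):
        q=((proj(n,P)-[r0,c0]+.5)*f)[:,::-1]; cv2.polylines(im,[np.round(q).astype(np.int32)],True,col,1)
    if len(sys.argv)>3: 
        for c,col in((cA,(0,255,0)),(cB,(255,255,0))): L(box(c,X,(.021,.035,.006))[:4],col)
    out.append(im)
cv2.imwrite(f"pics/{sys.argv[1]}.png",np.hstack(out))
E
python3 look.py h1 .0387 1
```

```text
10.1 [ 0.62   -0.1333  0.1344] tool z [ 0.4744  0.1598 -0.8657] tool y [0.8194 0.2792 0.5006] F [-0.3257 -0.4139  0.0651] 61.56630277633667 0.040404648807072334
in mag frame A [0.0014 0.003  0.0799] B [0.0149 0.0029 0.0763] rot [3.1408 0.0026 0.0011]
```

View pics/h1.png

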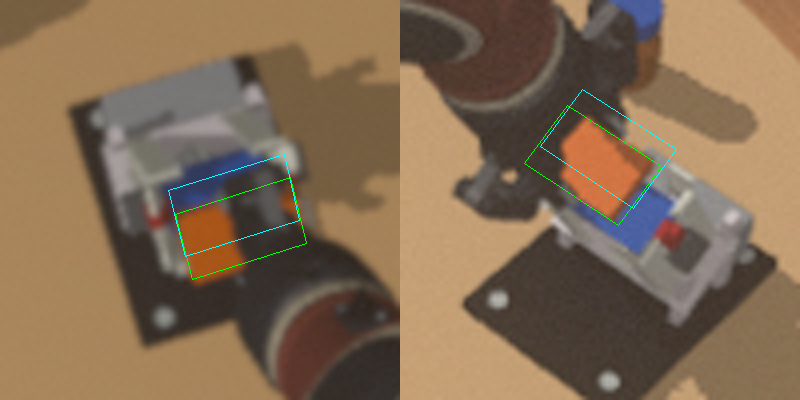

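```bash
python3 - <<'E'
from h import *
s=manip.state();print(s["t"],s["ee_pos"],s["joint_velocities"])
E
```

```text
10.2 [ 0.61990101 -0.13425978  0.13426244] [ 0.00699019  0.00466571  0.00539453 -0.00218904 -0.00062347 -0.00210188
  0.00015456]
```

Emit:
{"method": "step_arm", "body": {
  "targets": [
    [[0.5,0.15,-0.85,0,0,0],[1.0,0.3,-1.7,0,0,0],[1.5,0.45,-2.6,0,0,0],[1.9,0.55,-3.45,0,0,0],[1.9,0.55,-3.45,0,0,0],[1.9,0.55,-3.45,0,0,0],[1.9,0.55,-3.45,0,0,0]]
  ]
}}

```text
t: 11.08
ee_pos: [0.6387, -0.1308, 0.0997]
eef_rot: [0.564, 0.784, 0.21, 0.152]
wrist_force: [-0.5, 0.4, -1.2]
gripper_width: 0.0406
finger_force: 61.6
```

```bash
python3 look.py h2 .0387 1
```

```text
11.075 [ 0.6387 -0.1308  0.0997] tool z [ 0.475   0.1572 -0.8658] tool y [0.8207 0.2759 0.5004] F [-0.5321  0.3705 -1.1502] 61.566628217697144 0.04055238336803397
in mag frame A [ 0.0001 -0.0006  0.0406] B [ 0.0136 -0.0007  0.0369] rot [ 3.1381 -0.0029  0.0007]
```

View pics/h2.png

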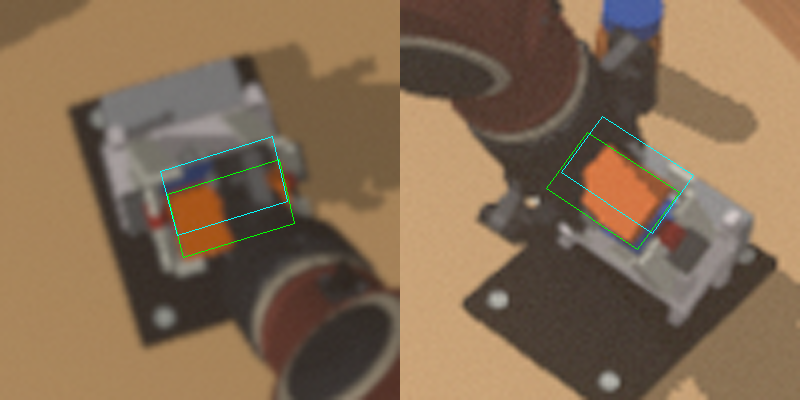

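Emit:
{"method": "step_arm", "body": {
  "targets": [
    [[0.12,0.04,-0.22,0,0,0],[0.24,0.08,-0.43,0,0,0],[0.36,0.12,-0.65,0,0,0],[0.47,0.16,-0.87,0,0,0],[0.47,0.16,-0.87,0,0,0]]
  ]
}}

```text
t: 11.8
ee_pos: [0.6432, -0.1288, 0.0903]
eef_rot: [0.564, 0.784, 0.21, 0.152]
wrist_force: [-0.8, 0.6, -0.8]
gripper_width: 0.0403
finger_force: 61.6
```

Emit:
{"method": "step_arm", "body": {
  "targets": [
    [[0.12,0.04,-0.22,0,0,0],[0.24,0.08,-0.43,0,0,0],[0.36,0.12,-0.65,0,0,0],[0.47,0.16,-0.87,0,0,0],[0.47,0.16,-0.87,0,0,0]]
  ]
}}

```text
t: 12.42
ee_pos: [0.648, -0.1273, 0.0816]
eef_rot: [0.564, 0.784, 0.21, 0.152]
wrist_force: [0.1, 0.1, -0.2]
gripper_width: 0.0404
finger_force: 61.6
```

Emit:
{"method": "step_arm", "body": {
  "targets": [
    [[0.12,0.04,-0.22,0,0,0],[0.24,0.08,-0.43,0,0,0],[0.36,0.12,-0.65,0,0,0],[0.47,0.16,-0.87,0,0,0],[0.47,0.16,-0.87,0,0,0]]
  ]
}}

```text
t: 13.05
ee_pos: [0.6528, -0.1255, 0.0728]
eef_rot: [0.564, 0.784, 0.21, 0.152]
wrist_force: [0.4, 0.6, -0.6]
gripper_width: 0.0401
finger_force: 61.5
```

Emit:
{"method": "step_arm", "body": {
  "targets": [
    [[0.12,0.04,-0.22,0,0,0],[0.24,0.08,-0.43,0,0,0],[0.36,0.12,-0.65,0,0,0],[0.47,0.16,-0.87,0,0,0],[0.47,0.16,-0.87,0,0,0]]
  ]
}}

```text
t: 13.68
ee_pos: [0.6575, -0.1241, 0.0644]
eef_rot: [0.564, 0.784, 0.21, 0.152]
wrist_force: [-1.8, -0.4, 3.1]
gripper_width: 0.0402
finger_force: 62.0
```

Emit:
{"method": "step_arm", "body": {
  "targets": [
    [[0.12,0.04,-0.22,0,0,0],[0.19,0.06,-0.35,0,0,0],[0.19,0.06,-0.35,0,0,0]]
  ]
}}

```text
t: 14.05
ee_pos: [0.6594, -0.1235, 0.061]
eef_rot: [0.564, 0.784, 0.21, 0.152]
wrist_force: [-3.1, -0.4, 5.3]
gripper_width: 0.0402
finger_force: 62.1
```

Emit:
{"method": "step_arm", "body": {
  "targets": [
    [[0.12,0.04,-0.22,0,0,0],[0.19,0.06,-0.35,0,0,0],[0.19,0.06,-0.35,0,0,0]]
  ]
}}

```text
t: 14.42
ee_pos: [0.6613, -0.1229, 0.0575]
eef_rot: [0.564, 0.784, 0.21, 0.152]
wrist_force: [-2.6, -0.7, 5.1]
gripper_width: 0.0402
finger_force: 62.3
```

```bash
python3 look.py h3 .0387 1
```

```text
14.425 [ 0.6613 -0.1229  0.0575] tool z [ 0.4746  0.1577 -0.866 ] tool y [0.8208 0.276  0.5001] F [-2.5568 -0.6952  5.1318] 62.250022888183594 0.04020734620039033
in mag frame A [-0.0002 -0.0003 -0.008 ] B [ 0.0133 -0.0004 -0.0116] rot [ 3.1387 -0.0028  0.0002]
```

View pics/h3.png

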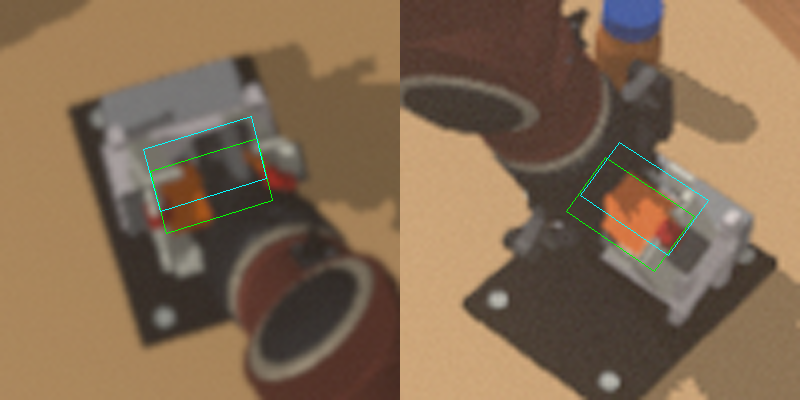

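Emit:
{"method": "step_arm", "body": {
  "targets": [
    [[0.07,0.02,-0.13,0,0,0],[0.14,0.05,-0.26,0,0,0],[0.14,0.05,-0.26,0,0,0]]
  ]
}}

```text
t: 14.9
ee_pos: [0.6627, -0.1224, 0.055]
eef_rot: [0.564, 0.784, 0.21, 0.152]
wrist_force: [-4.1, -0.8, 5.3]
gripper_width: 0.0403
finger_force: 62.3
```

Emit:
{"method": "step_arm", "body": {
  "targets": [
    [[0.07,0.02,-0.13,0,0,0],[0.14,0.05,-0.26,0,0,0],[0.14,0.05,-0.26,0,0,0]]
  ]
}}

```text
t: 15.28
ee_pos: [0.6641, -0.122, 0.0524]
eef_rot: [0.564, 0.784, 0.21, 0.152]
wrist_force: [-3.9, -1.0, 6.3]
gripper_width: 0.0401
finger_force: 62.4
```

```bash
cat > red.py <<'E'
from h import *
import sys
p=np.load("p.npy"); o,M=magpose(p)
def reds(n,im):
    h=cv2.cvtColor(im,cv2.COLOR_BGR2HSV).astype(int); out=[]
    a=((h[...,0]<5)|(h[...,0]>172))&(h[...,1]>110)&(h[...,2]>50)
    for y in(.034,-.034):
        r,c=proj(n,o+M@[0,y,.004])[0].astype(int); m=np.zeros_like(a); m[r-9:r+10,c-9:c+10]=1
        q=np.argwhere(a&m); out.append((len(q),np.round(q.mean(0),1).tolist() if len(q) else None))
    return out
if __name__=="__main__":
    for n in("top","side"):
        for f in sys.argv[1:]: print(n,f,reds(n,cv2.imread(f"pics/{n}0.png" if f=="0" else f"pics/raw_{f}_{n}.png")))
E
python3 look.py h4 .0387; python3 red.py 0 h1 h2 h3 h4
```

```text
15.275 [ 0.6641 -0.122   0.0524] tool z [ 0.4748  0.1575 -0.8659] tool y [0.8208 0.276  0.5002] F [-3.9385 -0.9551  6.3238] 62.389211654663086 0.04014528672353872
in mag frame A [-0.0003 -0.0004 -0.0138] B [ 0.0133 -0.0005 -0.0174] rot [ 3.1385 -0.0029  0.0003]
top 0 [(12, [194.5, 293.9]), (28, [184.3, 324.2])]
top h1 [(19, [194.3, 294.7]), (0, None)]
top h2 [(13, [193.7, 294.4]), (0, None)]
top h3 [(10, [195.0, 293.5]), (33, [184.6, 324.1])]
top h4 [(11, [194.9, 293.4]), (25, [184.5, 323.9])]
side 0 [(33, [215.8, 316.6]), (31, [232.9, 342.1])]
side h1 [(0, None), (28, [232.6, 342.1])]
side h2 [(0, None), (19, [233.5, 342.6])]
side h3 [(0, None), (25, [232.9, 341.7])]
side h4 [(0, None), (24, [233.0, 342.2])]
```

Emit:
{"method": "step_arm", "body": {
  "targets": [
    [[0,0,0,0,0,0],[0,0,0,0,0,0],[0,0,0,0,0,0],[0,0,0,0,0,0]]
  ],
  "claw": 5.2
}}

```text
t: 15.88
ee_pos: [0.664, -0.1219, 0.0521]
eef_rot: [0.564, 0.784, 0.21, 0.152]
wrist_force: [0.1, -1.2, -0.1]
gripper_width: 0.0522
finger_force: 0.0
```

Emit:
{"method": "step_arm", "body": {
  "targets": [
    [[-0.5,-0.16,0.87,0,0,0],[-1.4,-0.48,2.6,0,0,0],[-2.8,-0.96,5.2,0,0,0],[-4.7,-1.6,8.7,0,0,0],[-4.7,-1.6,12,0,0,0],[-4.7,-1.6,12,0,0,0]]
  ]
}}

```text
t: 16.62
ee_pos: [0.6186, -0.1387, 0.1764]
eef_rot: [0.563, 0.784, 0.21, 0.155]
wrist_force: [0.3, -0.4, -0.6]
gripper_width: 0.052
finger_force: 0.0
```

```bash
python3 look.py h5 .0387; python3 red.py 0 h5
```

```text
16.625 [ 0.6186 -0.1387  0.1764] tool z [ 0.4803  0.1544 -0.8634] tool y [0.8177 0.2773 0.5045] F [ 0.3267 -0.4015 -0.599 ] 0.0 0.051956493204972906
in mag frame A [ 0.0196 -0.0015  0.1178] B [ 0.0332 -0.0017  0.1142] rot [3.1337 0.0006 0.0081]
top 0 [(12, [194.5, 293.9]), (28, [184.3, 324.2])]
top h5 [(9, [195.0, 293.2]), (0, None)]
side 0 [(33, [215.8, 316.6]), (31, [232.9, 342.1])]
side h5 [(4, [217.8, 318.8]), (23, [232.8, 341.6])]
```

```bash
python3 - <<'E'
from h import *
np.set_printoptions(precision=4,suppress=True)
s=manip.state(); Q=R.from_quat(s["eef_rot"]); a=np.radians(-8.5)
y=np.array([np.cos(a),np.sin(a),0]); z=np.array([0,0,-1.]); D=R.from_matrix(np.c_[np.cross(y,z),y,z])
print(s["t"],s["ee_pos"],(D*Q.inv()).as_rotvec(),(np.array([.4595,.058,.04])-s["ee_pos"])*100)
E
```

```text
16.725 [ 0.6166 -0.1379  0.1726] [-0.0441  0.5266 -0.4616] [-15.708   19.5888 -13.2613]
```

Emit:
{"method": "step_arm", "body": {
  "targets": [
    [[-4,5,2,0,0.1,0],[-8,10,0,-0.03,0.33,-0.28],[-12,15,-3,-0.044,0.527,-0.462],[-15.7,19.6,-8,-0.044,0.527,-0.462],[-15.7,19.6,-13,-0.044,0.527,-0.462],[-15.7,19.6,-13,-0.044,0.527,-0.462],[-15.7,19.6,-13,-0.044,0.527,-0.462],[-15.7,19.6,-13,-0.044,0.527,-0.462],[-15.7,19.6,-13,-0.044,0.527,-0.462]]
  ],
  "claw": 6.2
}}

```text
t: 17.85
ee_pos: [0.4613, 0.0569, 0.0435]
eef_rot: [0.759, 0.652, 0.001, 0.001]
wrist_force: [0.5, -0.1, 0.5]
gripper_width: 0.0618
finger_force: 0.0
```

```bash
python3 look.py h6 .0387;python3 - <<'E'
from h import *
print(manip.state()["ee_pos"])
im=cv2.imread("pics/raw_h6_top.png"); a=cv2.imread("pics/raw_h6_side.png")
cv2.imwrite("pics/w1.png",np.hstack([cv2.resize(im[145:235,260:350],(400,400),interpolation=2),cv2.resize(a[195:285,285:375],(400,400),interpolation=2)]))
E
python3 red.py 0 h6
```

```text
17.85 [0.4613 0.0569 0.0435] tool z [ 0.0026  0.0005 -1.    ] tool y [ 0.9885 -0.1509  0.0025] F [ 0.518  -0.1339  0.5474] 0.0 0.061789063868165385
in mag frame A [-0.1021  0.234   0.0407] B [-0.102   0.234   0.0406] rot [ 2.8398 -0.6917 -0.7567]
[0.46105171 0.05721921 0.04336179]
top 0 [(12, [194.5, 293.9]), (28, [184.3, 324.2])]
top h6 [(11, [194.8, 293.5]), (25, [184.4, 324.6])]
side 0 [(33, [215.8, 316.6]), (31, [232.9, 342.1])]
side h6 [(21, [215.4, 315.7]), (24, [232.8, 341.9])]
```

View pics/w1.png

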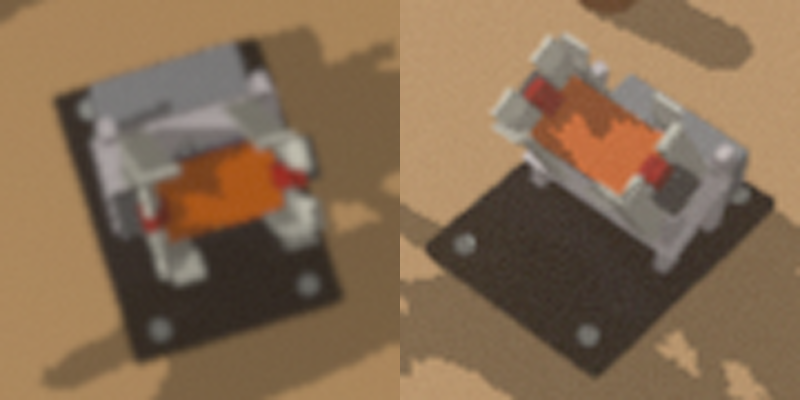

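Emit:
{"method": "step_arm", "body": {
  "targets": [
    [[0,0,-3,0,0,0],[0,0,-6,0,0,0],[0,0,-6.8,0,0,0],[0,0,-7.3,0,0,0],[0,0,-7.3,0,0,0],[0,0,-7.3,0,0,0]]
  ]
}}

```text
t: 18.7
ee_pos: [0.4606, 0.0581, -0.0299]
eef_rot: [0.758, 0.652, 0.001, 0.0]
wrist_force: [0.2, 0.8, 1.0]
gripper_width: 0.0618
finger_force: 0.0
```

Emit:
{"method": "step_arm", "body": {
  "targets": [
    [[0,0,0,0,0,0],[0,0,0,0,0,0],[0,0,0,0,0,0],[0,0,0,0,0,0],[0,0,0,0,0,0]]
  ],
  "claw": 3.5,
  "force": 60
}}

```text
t: 19.32
ee_pos: [0.4604, 0.0581, -0.0298]
eef_rot: [0.758, 0.652, 0.001, -0.0]
wrist_force: [-0.0, 0.4, 6.6]
gripper_width: 0.0401
finger_force: 60.6
```

```bash
python3 - <<'E'
from h import *
np.set_printoptions(precision=4,suppress=True)
s=manip.state(); Q=R.from_quat(s["eef_rot"]); o,M=magpose(np.load("p.npy"))
D=R.from_matrix(np.c_[np.cross(M[:,0],-M[:,2]),M[:,0],-M[:,2]])
t=o+M@[0,-.0005,.08-.0387]
print(s["t"],s["ee_pos"],s["gripper_width"],s["finger_force"],s["wrist_force"],(D*Q.inv()).as_rotvec(),(t-s["ee_pos"])*100)
E
```

```text
19.325 [ 0.4604  0.0581 -0.0298] 0.04007835257567946 60.571850538253784 [-0.0473  0.448   6.5918] [ 0.0458 -0.5258  0.4645] [ 15.9484 -19.5102  16.3587]
```

Emit:
{"method": "step_arm", "body": {
  "targets": [
    [[0,0,3,0,0,0],[0,0,8,0,0,0],[0,0,13,0,0,0],[0,0,18,0,0,0],[4,-5,20,0,-0.1,0],[8,-10,20,0.03,-0.33,0.28],[12,-15,20,0.046,-0.526,0.465],[15.9,-19.5,19,0.046,-0.526,0.465],[15.9,-19.5,16.4,0.046,-0.526,0.465],[15.9,-19.5,16.4,0.046,-0.526,0.465],[15.9,-19.5,16.4,0.046,-0.526,0.465],[15.9,-19.5,16.4,0.046,-0.526,0.465],[15.9,-19.5,16.4,0.046,-0.526,0.465],[15.9,-19.5,16.4,0.046,-0.526,0.465]]
  ]
}}

```text
t: 21.08
ee_pos: [0.6195, -0.1354, 0.1341]
eef_rot: [0.562, 0.786, 0.21, 0.151]
wrist_force: [0.0, -0.3, -0.7]
gripper_width: 0.0404
finger_force: 60.9
```

```bash
python3 look.py h7 .0387; python3 - <<'E'
from h import *
np.set_printoptions(precision=4,suppress=True)
# end-edges of each blank: project its image blob to blank plane, extents along blank y
s=manip.state(); print(s["ee_pos"])
def ext(tag,kind,ee,Q):
    c0=ee-.0387*Q[:,2]-.006*Q[:,2]; n="top"  # top face plane
    im=cv2.imread(f"pics/raw_{tag}_{n}.png"); f=4
    r,c=proj(n,c0)[0].astype(int); w=25
    cr=cv2.resize(im[r-w:r+w,c-w:c+w],None,fx=f,fy=f,interpolation=cv2.INTER_CUBIC); h=cv2.cvtColor(cr,cv2.COLOR_BGR2HSV).astype(int)
    m=((h[...,0]<16)&(h[...,0]>5)&(h[...,1]>180)&(h[...,2]>100)) if kind=="o" else ((h[...,1]<80)&(h[...,2]>105))
    P=[]
    for y,x in np.argwhere(m)[::3]:
        C,d=ray(n,((y+.5)/f-.5+r-w,(x+.5)/f-.5+c-w)); P.append(C+d*((c0-C)@Q[:,2])/(d@Q[:,2])-c0)
    L=np.array(P)@np.c_[Q[:,1],-Q[:,0]]; ins=L[(abs(L[:,0])<.022)&(abs(L[:,1])<.045)]
    print(tag,"y extents",np.percentile(ins[:,1],[1,99]),"x",np.percentile(ins[:,0],[1,99]))
ext("h1","o",np.array([.62,-.1333,.1344]),R.from_quat([.562,.785,.21,.152]).as_matrix())
ext("h7","w",np.array(s["ee_pos"]),R.from_quat(s["eef_rot"]).as_matrix())
E
```

```text
21.075 [ 0.6195 -0.1354  0.1341] tool z [ 0.4733  0.1604 -0.8662] tool y [0.8194 0.2807 0.4998] F [ 0.0052 -0.3324 -0.7183] 60.909844636917114 0.04035017620762642
in mag frame A [0.0003 0.0011 0.0802] B [0.0138 0.0011 0.0766] rot [-3.1414 -0.0049  0.0004]
[ 0.6193 -0.1361  0.1338]
h1 y extents [-0.0351  0.031 ] x [-0.0193  0.0214]Traceback (most recent call last):
  File "<stdin>", line 17, in <module>
  File "<stdin>", line 13, in ext
  File "h.py", line 9, in ray
    K,D,c,r=cam(n); u=cv2.undistortPoints(np.array([[[rc[1],rc[0]]]],float),K,D)[0,0]
            ~~~^^^
  File "h.py", line 5, in cam
    p=manip.camera_params(n); rot=np.array(p["rotation"],float)
ValueError: time passes only in moves, steps and waits
```

```bash
sed -i 's/^def cam(n):/import functools\n@functools.cache\ndef cam(n):/' h.py; python3 - <<'E'
from h import *
np.set_printoptions(precision=4,suppress=True)
def ext(tag,kind,ee,Q):
    c0=ee-.0447*Q[:,2]; n="top"
    im=cv2.imread(f"pics/raw_{tag}_{n}.png"); f=4
    r,c=proj(n,c0)[0].astype(int); w=25
    cr=cv2.resize(im[r-w:r+w,c-w:c+w],None,fx=f,fy=f,interpolation=cv2.INTER_CUBIC); h=cv2.cvtColor(cr,cv2.COLOR_BGR2HSV).astype(int)
    m=((h[...,0]<16)&(h[...,0]>5)&(h[...,1]>180)&(h[...,2]>100)) if kind=="o" else ((h[...,1]<80)&(h[...,2]>105))
    P=[]
    for y,x in np.argwhere(m)[::3]:
        C,d=ray(n,((y+.5)/f-.5+r-w,(x+.5)/f-.5+c-w)); P.append(C+d*((c0-C)@Q[:,2])/(d@Q[:,2])-c0)
    L=np.array(P)@np.c_[Q[:,1],-Q[:,0]]; ins=L[(abs(L[:,0])<.015)]
    H,e=np.histogram(ins[:,1],bins=np.arange(-.06,.061,.003)); print(tag,[(round(a*1000),int(b)) for a,b in zip(e,H)])
ext("h1","o",np.array([.62,-.1333,.1344]),R.from_quat([.562,.785,.21,.152]).as_matrix())
ext("h7","w",np.array([.6195,-.1354,.1341]),R.from_quat([.562,.786,.21,.151]).as_matrix())
E
```

```text
h1 [(-60, 0), (-57, 0), (-54, 0), (-51, 0), (-48, 0), (-45, 0), (-42, 0), (-39, 1), (-36, 62), (-33, 88), (-30, 86), (-27, 82), (-24, 86), (-21, 86), (-18, 85), (-15, 82), (-12, 85), (-9, 59), (-6, 2), (-3, 0), (0, 0), (3, 0), (6, 0), (9, 0), (12, 0), (15, 0), (18, 0), (21, 0), (24, 5), (27, 29), (30, 21), (33, 0), (36, 0), (39, 0), (42, 0), (45, 0), (48, 0), (51, 0), (54, 0), (57, 0)]
h7 [(-60, 0), (-57, 0), (-54, 33), (-51, 59), (-48, 63), (-45, 46), (-42, 45), (-39, 70), (-36, 87), (-33, 83), (-30, 83), (-27, 86), (-24, 87), (-21, 86), (-18, 85), (-15, 82), (-12, 85), (-9, 83), (-6, 7), (-3, 0), (0, 0), (3, 0), (6, 0), (9, 0), (12, 0), (15, 0), (18, 0), (21, 1), (24, 18), (27, 33), (30, 57), (33, 64), (36, 54), (39, 0), (42, 0), (45, 0), (48, 0), (51, 0), (54, 0), (57, 0)]
```

Emit:
{"method": "step_arm", "body": {
  "targets": [
    [[0.6,0.2,-1.1,0,0,0],[1.2,0.4,-2.2,0,0,0],[1.9,0.62,-3.46,0,0,0],[1.9,0.62,-3.46,0,0,0],[1.9,0.62,-3.46,0,0,0],[1.9,0.62,-3.46,0,0,0]]
  ]
}}

```text
t: 21.92
ee_pos: [0.6381, -0.1311, 0.0991]
eef_rot: [0.563, 0.785, 0.21, 0.151]
wrist_force: [-0.1, -0.1, -0.9]
gripper_width: 0.0402
finger_force: 60.9
```

Emit:
{"method": "step_arm", "body": {
  "targets": [
    [[0.12,0.04,-0.22,0,0,0],[0.24,0.08,-0.43,0,0,0],[0.36,0.12,-0.65,0,0,0],[0.47,0.16,-0.87,0,0,0],[0.47,0.16,-0.87,0,0,0]]
  ]
}}

```text
t: 22.55
ee_pos: [0.6426, -0.129, 0.0897]
eef_rot: [0.563, 0.785, 0.21, 0.15]
wrist_force: [0.4, 0.5, -0.8]
gripper_width: 0.0407
finger_force: 60.9
```

Emit:
{"method": "step_arm", "body": {
  "targets": [
    [[0.12,0.04,-0.22,0,0,0],[0.24,0.08,-0.43,0,0,0],[0.36,0.12,-0.65,0,0,0],[0.47,0.16,-0.87,0,0,0],[0.47,0.16,-0.87,0,0,0]]
  ]
}}

```text
t: 23.18
ee_pos: [0.6473, -0.1275, 0.081]
eef_rot: [0.563, 0.785, 0.21, 0.151]
wrist_force: [-0.4, -0.1, -0.8]
gripper_width: 0.0402
finger_force: 60.9
```

Inserted freely; press on in small steps.

Emit:
{"method": "step_arm", "body": {
  "targets": [
    [[0.12,0.04,-0.22,0,0,0],[0.24,0.08,-0.43,0,0,0],[0.36,0.12,-0.65,0,0,0],[0.47,0.16,-0.87,0,0,0],[0.47,0.16,-0.87,0,0,0]]
  ]
}}

```text
t: 23.8
ee_pos: [0.6527, -0.1267, 0.0725]
eef_rot: [0.563, 0.785, 0.21, 0.151]
wrist_force: [1.2, 0.1, 1.1]
gripper_width: 0.0407
finger_force: 61.0
```

Emit:
{"method": "step_arm", "body": {
  "targets": [
    [[0.12,0.04,-0.22,0,0,0],[0.24,0.08,-0.43,0,0,0],[0.36,0.12,-0.65,0,0,0],[0.47,0.16,-0.87,0,0,0],[0.47,0.16,-0.87,0,0,0]]
  ]
}}

```text
t: 24.42
ee_pos: [0.6573, -0.1253, 0.0643]
eef_rot: [0.563, 0.785, 0.21, 0.152]
wrist_force: [-2.1, -2.1, 4.7]
gripper_width: 0.04
finger_force: 61.6
```

Emit:
{"method": "step_arm", "body": {
  "targets": [
    [[0.12,0.04,-0.22,0,0,0],[0.24,0.08,-0.43,0,0,0],[0.36,0.12,-0.65,0,0,0],[0.43,0.15,-0.8,0,0,0],[0.43,0.15,-0.8,0,0,0]]
  ]
}}

```text
t: 25.05
ee_pos: [0.6615, -0.1238, 0.0566]
eef_rot: [0.563, 0.785, 0.21, 0.152]
wrist_force: [-3.0, -2.7, 7.1]
gripper_width: 0.0398
finger_force: 61.9
```

Emit:
{"method": "step_arm", "body": {
  "targets": [
    [[0.12,0.04,-0.22,0,0,0],[0.24,0.08,-0.43,0,0,0],[0.24,0.08,-0.43,0,0,0],[0.24,0.08,-0.43,0,0,0]]
  ]
}}

```text
t: 25.55
ee_pos: [0.6638, -0.1231, 0.0524]
eef_rot: [0.563, 0.785, 0.21, 0.152]
wrist_force: [-3.8, -2.3, 9.3]
gripper_width: 0.0402
finger_force: 62.0
```

```bash
python3 look.py h8 .0387; python3 red.py 0 h8
```

```text
25.55 [ 0.6638 -0.1231  0.0524] tool z [ 0.4743  0.1583 -0.866 ] tool y [0.8202 0.278  0.5   ] F [-3.839  -2.3396  9.2711] 61.98240637779236 0.04024096512217371
in mag frame A [-0.0008 -0.0013 -0.0135] B [ 0.0127 -0.0014 -0.0171] rot [3.1394 0.0004 0.    ]
top 0 [(12, [194.5, 293.9]), (28, [184.3, 324.2])]
top h8 [(14, [194.6, 293.9]), (27, [184.4, 323.8])]
side 0 [(33, [215.8, 316.6]), (31, [232.9, 342.1])]
side h8 [(0, None), (24, [232.8, 341.8])]
```

Emit:
{"method": "step_arm", "body": {
  "targets": [
    [[0,0,0,0,0,0],[0,0,0,0,0,0],[0,0,0,0,0,0],[0,0,0,0,0,0]]
  ],
  "claw": 5.2
}}

```text
t: 26.15
ee_pos: [0.6634, -0.1217, 0.0513]
eef_rot: [0.563, 0.785, 0.21, 0.15]
wrist_force: [0.7, 0.3, -0.2]
gripper_width: 0.0522
finger_force: 0.0
```

Emit:
{"method": "step_arm", "body": {
  "targets": [
    [[-0.5,-0.16,0.87,0,0,0],[-1.4,-0.48,2.6,0,0,0],[-2.8,-0.96,5.2,0,0,0],[-4.7,-1.6,8.7,0,0,0],[-8,2,14,0,0,0],[-12,8,18,0,0,0],[-15,13,18,0,0,0],[-15,18,18,0,0,0],[-15,18,18,0,0,0],[-15,18,18,0,0,0]]
  ]
}}

```text
t: 27.4
ee_pos: [0.5128, 0.0597, 0.2323]
eef_rot: [0.561, 0.786, 0.21, 0.151]
wrist_force: [0.7, -0.6, -0.3]
gripper_width: 0.052
finger_force: 0.0
```

```bash
python3 look.py h9 .0387; python3 red.py 0 h9; python3 - <<'E'
from h import *
o,M=magpose(np.load("p.npy"))
for n in("top","side"):
    im=cv2.imread(f"pics/raw_h9_{n}.png"); a=cv2.imread(f"pics/{n}0.png")
    for P in([0,0,0],[0,.02,0],[0,-.02,0],[-.015,0,0],[.015,0,0]):
        r,c=np.round(proj(n,o+M@P)[0]).astype(int); print(n,P,im[r,c].tolist(),a[r,c].tolist())
    d=cv2.absdiff(im,a).max(2)
    for t,q in(("screwdriver",{"top":(260,408),"side":(364,325)}),("spool",{"top":(210,121),"side":(143,230)}),("jar",{"top":(144,241),"side":(183,332)})):
        r,c=q[n]; print(t,int((d[r-15:r+15,c-15:c+15]>40).sum()))
E
```

```text
27.4 [0.5128 0.0597 0.2323] tool z [ 0.4733  0.1616 -0.866 ] tool y [0.8189 0.2816 0.5001] F [ 0.6701 -0.608  -0.2577] 0.0 0.05196693636565757
in mag frame A [0.0161 0.2201 0.1845] B [0.0296 0.2201 0.1809] rot [-3.1403 -0.0065 -0.0002]
top 0 [(12, [194.5, 293.9]), (28, [184.3, 324.2])]
top h9 [(10, [195.0, 293.5]), (28, [184.4, 324.2])]
side 0 [(33, [215.8, 316.6]), (31, [232.9, 342.1])]
side h9 [(23, [215.4, 315.8]), (27, [232.9, 341.8])]
top [0, 0, 0] [127, 138, 141] [108, 64, 50]
top [0, 0.02, 0] [136, 147, 150] [103, 61, 50]
top [0, -0.02, 0] [153, 166, 169] [126, 70, 49]
top [-0.015, 0, 0] [152, 164, 168] [124, 70, 50]
top [0.015, 0, 0] [108, 120, 121] [91, 57, 48]
screwdriver 628
spool 0
jar 0
side [0, 0, 0] [168, 181, 185] [122, 80, 69]
side [0, 0.02, 0] [190, 205, 208] [147, 90, 70]
side [0, -0.02, 0] [188, 202, 207] [146, 88, 69]
side [-0.015, 0, 0] [188, 202, 207] [147, 90, 70]
side [0.015, 0, 0] [131, 142, 146] [103, 69, 65]
screwdriver 468
spool 497
jar 0
```

```bash
python3 - <<'E'
from h import *
for n in("top","side"): print(n,manip.mark_of(n,"screwdriver"))
print(manip.close_job())
E
```

```text
top [{'location': [260.7, 404.3], 'conf': 0.85}]
side [{'location': [363.2, 325.4], 'conf': 0.86}]
the job is handed in; nothing more can be done
None
```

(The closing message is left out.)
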